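# Set the end cap of a boiler flow sensor to its running clearance

## Robot

A 6-joint arm with a two-finger parallel gripper is mounted at the origin on the work surface. World frame = base frame: x ahead of the robot, y to its left, z up, the work surface at z = 0. Lengths are in m, angles in rad, forces in N, time in s.
With the tool pointing down it reaches from about 0.35 to 0.85 m from the base axis. Payload 8.1 kg.
Tool frame: the origin (TCP) lies at the centre of the arm's flange, where the gripper is bolted on; the fingertips stand 186 mm ahead of it and the grasp point (between the pads) lies 167 mm ahead of it; z points along the fingers, y is the line along which they close (so a half turn about z gives the same grasp; the last joint's range is limited). The gripper opens to 93 mm and grips with 3 to 60 N. Pads are 15 mm wide; open, the fingers measure 128 mm over their backs; the gripper's body (75 mm by 188 mm) begins 65 mm behind the grasp point.
Start: joints at [-1.187, 0.13, 1.488, -0, 1.523, -0.085], TCP at [0.271, -0.535, 0.405] pointing down, gripper open.
Joint ranges: [-2.96, 2.96], [-0.89, 2.26], [0.02, 2.5], [-1.34, 4.48], [0, 2.73], [-2.66, 2.66]. Speed limits (rad/s): [2.39, 2.39, 2.79, 3.14, 3.14, 3.14].

## Interface

Orientations are given as a rotation vector (axis times angle).
In Python, from plant import read_state, read_camera, camera_params, robot gives the robot as it stands.
- The arm moves only by the tool carry_out, never from a script. Its argument "targets" is a list of rows, each an object of numbers: "hand": the opening in per cent of the stroke, from 0 (shut) to 100 (fully open); "x", "y", "z": the shift along the tool's x, y, z in m; "ax", "ay", "az": the turn, a rotation vector about the tool's x, y, z in rad. In form: [{"hand": .., "x": .., "y": .., "z": .., "ax": .., "ay": .., "az": ..}, ...]. A call has 1 to 8 rows; each row is the pose to reach, as a shift and turn from the pose commanded when the call began, along the tool's axes at that moment; what a row does not reach only later rows make up. A row lasts 1/8 s, in which the tool goes at most 62.5 mm and 10.7 degrees, less where a joint would pass 70% of its speed; a pose out of reach is approached as far as the arm can. A call with a gripper value outside its range is refused whole. The fingers move at their own pace and stop on an object; "newtons" is the grip in N (left out, the last holds). Time passes only in rows, so rows that repeat a pose let the fingers close. It gives the time, the measured TCP pose, the force, the opening and the grip force at its end, in the units of the state.
- read_state(): the state, without advancing time (a new reading comes with each control period).
- read_camera(name): name is "scene" or "top"; returns (picture, depth): 480x640x3 uint8, blue, green, red; 480x640 float32, m along the optical axis (not along the pixel's ray), 0 where there is no reading.
- camera_params(name): a dict with "fx", "fy", "cx", "cy" (pixels), "k1" (the pictures are not rectified: a ray, as slopes to the right and down, at radius r is drawn at 1 + k1 r^2 times it, then the intrinsics apply), "position" and "rotation" of the camera in the world. Camera axes: x right, y up, looking along -z (the intrinsics and any distortion apply to the point x, -y, -z); pixel columns grow to the right and rows downward; lengths in m; the calibration is good to about 2 mm. A picture is of the moment at which its call begins. camera_params takes no time and is no camera call.
- robot.close_job(): hands the job in; it is judged then, once.
The state is a dict: "t": time; "q": joint angles; "dq": joint speeds; "joint_torque": joint torques, N m; "tool_pos": TCP position; "orientation": TCP orientation; "force": force on the tool from outside, world axes, zero at the start; "wrist_torque": the same for the moment, N m; "opening": finger opening in m; "gripper_force": force on a finger pad.
Only numpy, scipy, OpenCV 4.12 (cv2) and the standard library are available. Lean on these libraries where they do the work, as an engineer would, in place of code of your own. Each camera call takes 0.05 s, during which the arm holds its last target. There are 200 camera calls.

## Task

On the repair bench two brass flow sensors stand in round bench stands. Screw the blue cap down (clockwise seen from above) until it bottoms out, then back it off a quarter turn so the rotor inside can spin freely, and finish while still gripping the blue cap at that setting. Do not turn the red cap, and do not disturb the board, the tin or the screwdriver.

Things in the scene. Friction and masses are not known exactly. Their poses are not given: they have to be found in the camera images.
- stand_blue: Bench stand, fixed to the table: dark steel disc 92 mm across and 12 mm thick, with an upright brass sensor body (34 mm across, shoulder at 75 mm height) between two aluminium jaws; two brass pipe stubs at 52 mm height point along its own +y and -y, to 40 mm from the axis. Origin: centre of the underside, on the table; z is the cap's axis. A white line on the disc points along its own +x.
- cap_blue: The blue knurled plastic end cap on the brass thread: 40 mm across (42 mm over the knurls), 30 mm high. Origin: centre of its underside, on the axis, 75 mm above the table when bottomed out; z up. This frame rises and sinks with the cap but does not turn with it (see turn_blue). The thread is 3 mm a turn, right-handed; the cap is captive and stays where it is left; turning it takes about 0.1 N m. Bottoming out is a hard stop.
- grip_blue (a point): Point on the axis of the blue cap, 17 mm above its underside, at the height to grip it from above, at any yaw. Nothing is wider than the cap down to 65 mm above the table.
- mark_blue (a point): Outer end of the white line on top of the blue cap (30 mm above its underside, 17 mm from the axis; it turns with the cap). When the cap is bottomed out this line lies over the white line on the stand's disc.
- turn_blue (a joint): How far the blue cap is unscrewed from bottoming out, rad: 0 = bottomed out, grows anticlockwise seen from above; at the start between about 2.3 and 4.2 (less than one turn).
- stand_red: The other sensor's bench stand, the same in shape and size as stand_blue; fixed.
- mark_red (a point): Outer end of the white line on top of the red cap (same shape as the blue cap; its top is about 106 mm above the table). To be left as it is.
- board: Loose green circuit board with components, 100 x 75 mm, 23 mm high over all, lying on the table. Origin: centre of its underside. Leave it alone.
- tin: Small closed jar with aluminium lid, 42 mm across, 34 mm high, loose. Origin: centre of its underside. Leave it alone.
- screwdriver: Loose red-handled screwdriver, 200 mm long, 26 mm high, lying on the table along its own x (tip to +x). Origin: middle of its length, on the underside. Leave it alone.

How it is judged:
On the way, in this order (a step that is already met when the one before it is completed fails the run):
1. the blue cap is screwed down until it bottoms out (value of joint turn_blue below 0.09 rad), for 0.2 s.
2. the blue cap is backed off a quarter turn (within 20 degrees) and held still in the fingers (value of joint turn_blue between 1.22 and 1.92 rad and contact force between the fingers and cap_blue above 4 N and velocity of joint turn_blue between -0.1 and 0.1 rad/s), for 0.3 s.
At the end, for the whole second after the job is handed in: The blue cap, having bottomed out, stands backed off a quarter turn within 20 degrees either way (turn_blue between 1.22 and 1.92), still, and the fingers grip it with more than 4 N; the red cap has not turned (mark within 5 mm) and board and tin (15 mm) and screwdriver (20 mm) are where they were (all of step 2 and distance of mark_red from where it was at the start of the episode below 0.005 m and distance of each of board, tin from where it was at the start of the episode below 0.015 m and distance of screwdriver from where it was at the start of the episode below 0.02 m); the arm keeps its last pose, push and grip.
It fails at once if the red cap is turned (distance of mark_red from where it was at the start of the episode above 0.005 m).
It fails at once if the board, the tin or the screwdriver is disturbed (distance of any of board, tin from where it was at the start of the episode above 0.015 m or distance of screwdriver from where it was at the start of the episode above 0.02 m).
It also fails if it takes over 51 s, if anything falls off the work surface, if the arm or the gripper's body presses on something with over 40 N, if the wrist force passes 120 N, or if a joint passes its speed limit or range.

## Working session

There is one attempt and no reset: what is moved stays moved. The work goes in short steps, Python scripts to look and compute and a tool call to move; the robot and the scene stay as the last step left them, time stands still between calls to the robot, and variables do not carry over. Pictures are saved under pics/ and viewed, at most 10 in all, crops included, and the job is handed in when it is done.

Besides the shell and the picture viewer there is one more tool, called after "Emit:" by a JSON object that holds its "api" and its "payload". carry_out: Moves the arm, as the interface text tells. Its arguments: {"type":"object","properties":{"targets":{"type":"array","items":{"type":"object","properties":{"hand":{"type":"number"},"x":{"type":"number"},"y":{"type":"number"},"z":{"type":"number"},"ax":{"type":"number"},"ay":{"type":"number"},"az":{"type":"number"}}}},"newtons":{"type":"number"}},"required":["targets"]}

```bash
mkdir -p pics; ls; python3 - <<'E'
from plant import *
import cv2
s=read_state();print(s)
for n in("top","scene"):
    p,d=read_camera(n);cv2.imwrite(f"pics/{n}0.png",p);print(n,camera_params(n))
E
```

```text
pics
{'t': 0.0, 'q': array([-1.18736635e+00,  1.31159354e-01,  1.48924511e+00, -2.42887407e-05,
        1.52298041e+00, -8.53922660e-02]), 'dq': array([-1.36169133e-03,  1.35586019e-04, -7.68741084e-04, -8.73080612e-05,
        1.56177966e-03,  1.69815407e-03]), 'joint_torque': array([ 1.07108826e-03, -5.59840572e+01, -4.91758704e+01,  7.70091196e-02,
        3.50742869e-02, -1.06518846e-04]), 'tool_pos': array([ 0.27103991, -0.53504837,  0.40370698]), 'orientation': array([-3.05395330e+00, -7.29289496e-01,  4.55396541e-04]), 'force': array([0.07658551, 1.02412266, 0.26066856]), 'wrist_torque': array([-0.00197402, -0.02057682,  0.03686142]), 'gripper_force': 0.0, 'opening': 0.092885551325921}
top {'fx': 517.2278102074547, 'fy': 517.2278102074547, 'cx': 316.8383443878531, 'cy': 235.34679841606226, 'k1': -0.12183413837936392, 'position': array([0.45496699, 0.02235402, 1.10880577]), 'rotation': array([ 0.11902913, -0.144219  , -1.58686031])}
scene {'fx': 613.3506545940636, 'fy': 613.3506545940636, 'cx': 319.8518217972179, 'cy': 239.6528427218701, 'k1': -0.19980482482889064, 'position': array([ 1.22641771, -0.18883074,  0.91535878]), 'rotation': array([0.56225491, 0.3944419 , 1.20818714])}
```

View pics/top0.png

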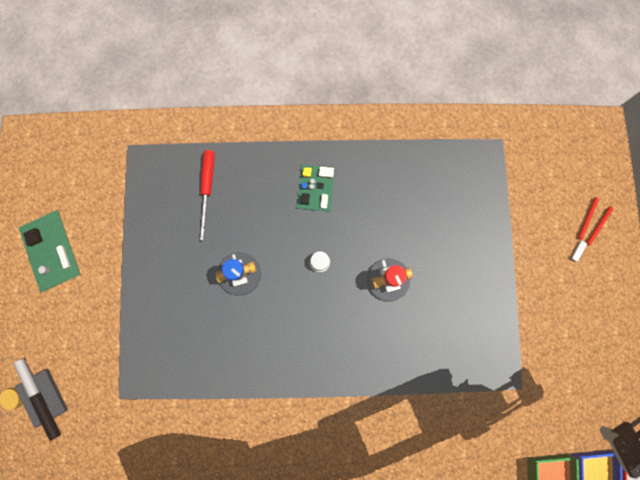

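View pics/scene0.png

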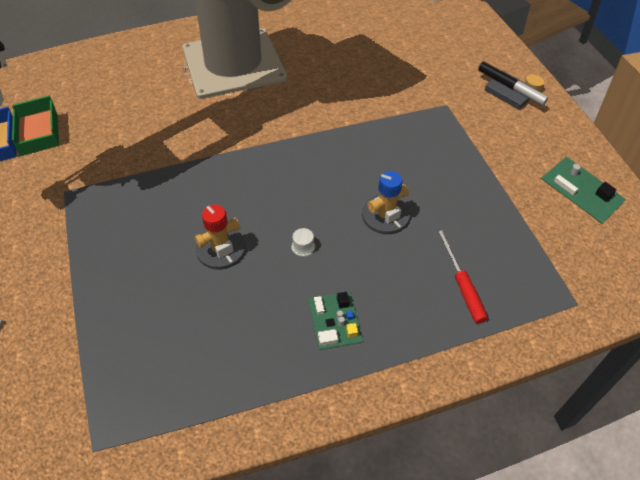

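The top view shows the blue cap at about (233,269) and the red cap at (396,275). In the scene view the blue cap is at (390,183), with its mark pointing left at about (386,177) and the disc line near (409,208). Next I'll measure both lines.

```bash
cat > h.py <<'E'
from plant import *
import numpy as np, cv2
from scipy.spatial.transform import Rotation as R
def ray(n,uv,z):
    c=camera_params(n);K=np.array([[c['fx'],0,c['cx']],[0,c['fy'],c['cy']],[0,0,1]])
    u=cv2.undistortPoints(np.array(uv,float).reshape(-1,1,2),K,np.array([c['k1'],0,0,0])).reshape(-1,2)
    # exact inverse of k1 model by the iterative cv2 routine
    d=np.c_[u[:,0],-u[:,1],-np.ones(len(u))]@R.from_rotvec(c['rotation']).as_matrix().T
    p=c['position'];return p+d*((z-p[2])/d[:,2])[:,None]
def pix(n,P):
    c=camera_params(n);q=(np.atleast_2d(P)-c['position'])@R.from_rotvec(c['rotation']).as_matrix()
    s=np.c_[q[:,0],-q[:,1]]/-q[:,2:];s=s*(1+c['k1']*(s**2).sum(1))[:,None]
    return s*[c['fx'],c['fy']]+[c['cx'],c['cy']]
E
python3 - <<'E'
from h import *
out=[]
for n,b in(("top",(200,235,275,310)),("scene",(340,150,430,240))):
    im=cv2.imread(f"pics/{n}0.png");x0,y0,x1,y1=b
    hsv=cv2.cvtColor(im,cv2.COLOR_BGR2HSV);m=np.zeros(im.shape[:2],np.uint8);m[y0:y1,x0:x1]=255
    bl=cv2.inRange(hsv,(100,120,60),(130,255,255))&m
    wh=cv2.inRange(hsv,(0,0,150),(179,90,255))&m
    k,l,st,ce=cv2.connectedComponentsWithStats(bl);i=1+st[1:,4].argmax();print(n,"blue",st[i],ce[i],ray(n,ce[i],.095))
    k,l,st,ce=cv2.connectedComponentsWithStats(wh)
    for i in range(1,k):
        if st[i,4]>3: print(" white",st[i],ce[i].round(1),ray(n,ce[i],.107).round(4),ray(n,ce[i],.012).round(4))
    out.append(cv2.resize(im[y0:y1,x0:x1],(400,400),interpolation=cv2.INTER_NEAREST))
cv2.imwrite("pics/crop0.png",np.hstack(out))
E
```

```text
top blue [222 259  21  22 312] [231.71474359 268.84615385] [[0.56215676 0.17331669 0.095     ]]
 white [200 235   4   5  16] [201.5 237. ] [[0.6249 0.2317 0.107 ]] [[0.641  0.2515 0.012 ]]
 white [232 254   5   6  21] [233.7 256.6] [[0.5848 0.1677 0.107 ]] [[0.5971 0.1815 0.012 ]]
 white [238 259   4   4  11] [239.8 260.5] [[0.577  0.1557 0.107 ]] [[0.5886 0.1684 0.012 ]]
 white [243 267   1   4   4] [243.  268.5] [[0.5612 0.1495 0.107 ]] [[0.5713 0.1616 0.012 ]]
 white [231 268   9   8  32] [235.2 271.8] [[0.5549 0.1648 0.107 ]] [[0.5644 0.1783 0.012 ]]
 white [232 276  16  10  93] [239.7 281.2] [[0.5366 0.1559 0.107 ]] [[0.5444 0.1685 0.012 ]]
scene blue [379 171  24  26 464] [390.15517241 184.04741379] [[0.56411201 0.17208261 0.095     ]]
 white [381 174  11   6  33] [385.8 176.5] [[0.5545 0.1664 0.107 ]] [[0.4755 0.2081 0.012 ]]
 white [374 197   6   3  10] [376.5 198. ] [[0.5969 0.1314 0.107 ]] [[0.523  0.1691 0.012 ]]
 white [386 209  13   7  51] [391.5 211.9] [[0.634  0.1444 0.107 ]] [[0.5643 0.1836 0.012 ]]
 white [394 221   6   6  18] [396.7 223.3] [[0.66   0.1434 0.107 ]] [[0.5934 0.1824 0.012 ]]
```

View pics/crop0.png

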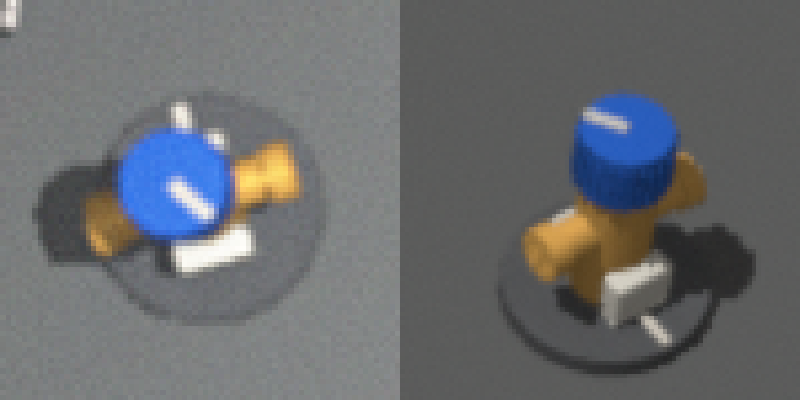

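The crop shows the blue mark in the top view pointing down and right, from near the cap centre. The stand line points up from the disc. In the scene view the mark points left and the stand line points down and right.

```bash
python3 - <<'E'
from h import *
C={"top":((168,179),(213,219),(173,102),(184,128),(208,208),200,235,75/400),"scene":((630,128),(583,113),(669,341),(643,317),(607,284),340,150,90/400)}
for n,(a,b,s,t,dc,x0,y0,k) in C.items():
    f=lambda p:((p[0]-(400 if n=="scene" else 0)+.5)*k+x0-.5,(p[1]+.5)*k+y0-.5)
    P=ray(n,[f(a),f(b)],.107);v=P[1]-P[0]
    S=ray(n,[f(s),f(t)],.012);w=S[0]-S[1]
    D=ray(n,[f(dc)],.012)[0]
    am=np.arctan2(v[1],v[0]);al=np.arctan2(w[1],w[0]);ad=np.arctan2(*(S.mean(0)-D)[[1,0]])
    print(n,P.round(4)[:,:2],"len",np.linalg.norm(v),"mark",am,"line",al,"line from centre",ad,"disc",D.round(4),"turn",(am-ad)%(2*np.pi))
    im=cv2.imread(f"pics/{n}0.png");bl=cv2.inRange(cv2.cvtColor(im,cv2.COLOR_BGR2HSV),(100,120,60),(130,255,255))
    # predicted silhouette centre of the cap at a trial centre -> refine
    ys,xs=np.nonzero(bl[y0:y0+90,x0:x0+90]);h=cv2.convexHull(np.c_[xs+x0,ys+y0].astype(np.float32))
    o=np.array([h[:,0].min(0),h[:,0].max(0)]).mean(0)
    c=np.array([.562,.172]);g=np.linspace(0,2*np.pi,90)
    for _ in range(5):
        q=np.vstack([pix(n,np.c_[c[0]+.0208*np.cos(g),c[1]+.0208*np.sin(g),0*g+z]) for z in(.0765,.1065)])
        e=o-np.array([q.min(0),q.max(0)]).mean(0)
        J=ray(n,[o,o+e],.092);c=c+(J[1]-J[0])[:2]
    print("  cap",c, q.min(0).round(1),q.max(0).round(1),h[:,0].min(0),h[:,0].max(0))
s=read_state();Rm=R.from_rotvec(s['orientation']).as_matrix();print(Rm.round(3))
E
```

```text
top [[0.5623 0.1727]
 [0.5473 0.1563]] len 0.022240805624093713 mark -2.305929074973401 line 0.3995897411706798 line from centre 0.3074118230916374 disc [0.5605 0.171  0.012 ] turn 3.669844409114548
  cap [0.5609551  0.17295645] [220.4 258.2] [243.6 280.8] [222. 259.] [242. 280.]
scene [[0.5618 0.1741]
 [0.5484 0.159 ]] len 0.020200535375440472 mark -2.296482136620802 line 0.3455419901293531 line from centre 0.347774126682518 disc [0.565  0.1724 0.012 ] turn 3.6389290438762663
  cap [0.56011883 0.17455298] [378.3 169.4] [402.7 197.6] [379. 171.] [402. 196.]
[[ 0.892  0.452 -0.001]
 [ 0.452 -0.892  0.002]
 [ 0.    -0.002 -1.   ]]
```

Emit:
{"api": "carry_out", "payload": {"targets": [{"hand":100,"x":0.045,"y":-0.0375,"z":0,"ax":0,"ay":0,"az":-0.17},{"hand":100,"x":0.09,"y":-0.075,"z":0,"ax":0,"ay":0,"az":-0.34},{"hand":100,"x":0.135,"y":-0.1125,"z":0,"ax":0,"ay":0,"az":-0.51},{"hand":100,"x":0.18,"y":-0.15,"z":0,"ax":0,"ay":0,"az":-0.68},{"hand":100,"x":0.225,"y":-0.1875,"z":0,"ax":0,"ay":0,"az":-0.85},{"hand":100,"x":0.27,"y":-0.225,"z":0,"ax":0,"ay":0,"az":-1.02},{"hand":100,"x":0.315,"y":-0.2625,"z":0,"ax":0,"ay":0,"az":-1.19},{"hand":100,"x":0.36,"y":-0.3,"z":0,"ax":0,"ay":0,"az":-1.36}]}}

```text
t: 1.1
tool_pos: [0.457, -0.1031, 0.4045]
orientation: [1.91, 2.494, 0.0]
force: [0.7, -0.2, 0.3]
opening: 0.093
gripper_force: 0.0
```

```bash
cat > st.py <<'E'
from h import *
import sys
s=read_state();M=R.from_rotvec(s['orientation']).as_matrix();p=s['tool_pos']
yaw=np.arctan2(M[1,0],M[0,0])
print('t',s['t'],'q',s['q'].round(3),'pos',p.round(4),'yaw',round(yaw,4),'tilt',M[:2,2].round(4),'F',s['force'].round(1),'T',s['wrist_torque'].round(3),'open',round(s['opening'],4),'grip',round(s['gripper_force'],1))
if len(sys.argv)>3:
    print('to target, tool axes',(M.T@(np.array(sys.argv[1:4],float)-p)).round(4))
E
python3 st.py .561 .173 .36
```

```text
t 1.1 q [-0.331 -0.233  1.839  0.     1.535 -0.595] pos [ 0.457  -0.1031  0.4045] yaw 1.8342 tilt [0. 0.] F [ 0.7 -0.2  0.3] T [-0.034 -0.087  0.002] open 0.093 grip 0.0
to target, tool axes [0.2395 0.1723 0.0445]
```

Emit:
{"api": "carry_out", "payload": {"targets": [{"hand":100,"x":0.04,"y":0.0288,"z":0.007,"ax":0,"ay":0,"az":-0.17},{"hand":100,"x":0.08,"y":0.0575,"z":0.015,"ax":0,"ay":0,"az":-0.34},{"hand":100,"x":0.12,"y":0.0863,"z":0.022,"ax":0,"ay":0,"az":-0.51},{"hand":100,"x":0.16,"y":0.115,"z":0.03,"ax":0,"ay":0,"az":-0.68},{"hand":100,"x":0.2,"y":0.1438,"z":0.037,"ax":0,"ay":0,"az":-0.85},{"hand":100,"x":0.2395,"y":0.1723,"z":0.0445,"ax":0,"ay":0,"az":-1.02},{"hand":100,"x":0.2395,"y":0.1723,"z":0.0445,"ax":0,"ay":0,"az":-1.19},{"hand":100,"x":0.2395,"y":0.1723,"z":0.0445,"ax":0,"ay":0,"az":-1.36}]}}

```text
t: 2.1
tool_pos: [0.562, 0.1714, 0.3591]
orientation: [0.085, -3.139, 0.001]
force: [0.4, -0.3, 0.0]
opening: 0.0929
gripper_force: 0.0
```

Emit:
{"api": "carry_out", "payload": {"targets": [{"hand":100,"x":0,"y":0,"z":0,"ax":0,"ay":0,"az":-0.17},{"hand":100,"x":0,"y":0,"z":0,"ax":0,"ay":0,"az":-0.34},{"hand":100,"x":0,"y":0,"z":0,"ax":0,"ay":0,"az":-0.51},{"hand":100,"x":0,"y":0,"z":0,"ax":0,"ay":0,"az":-0.68},{"hand":100,"x":0,"y":0,"z":0,"ax":0,"ay":0,"az":-0.78},{"hand":100,"x":0,"y":0,"z":0,"ax":0,"ay":0,"az":-0.78}]}}

```text
t: 2.85
tool_pos: [0.5621, 0.1705, 0.3597]
orientation: [1.261, -2.876, -0.0]
force: [0.6, -0.1, -0.7]
opening: 0.0931
gripper_force: 0.0
```

```bash
python3 st.py .561 .173 .2605
```

```text
t 2.85 q [ 0.207  0.121  1.58   0.     1.441 -2.19 ] pos [0.5621 0.1705 0.3597] yaw -2.315 tilt [-0.0009 -0.0002] F [ 0.6 -0.1 -0.7] T [ 0.132 -0.105 -0.022] open 0.0931 grip 0.0
to target, tool axes [-0.0012  0.0024  0.0992]
```

Emit:
{"api": "carry_out", "payload": {"targets": [{"hand":100,"x":-0.001,"y":0.0024,"z":0.03,"ax":0,"ay":0,"az":0},{"hand":100,"x":-0.001,"y":0.0024,"z":0.06,"ax":0,"ay":0,"az":0},{"hand":100,"x":-0.001,"y":0.0024,"z":0.08,"ax":0,"ay":0,"az":0},{"hand":100,"x":-0.001,"y":0.0024,"z":0.092,"ax":0,"ay":0,"az":0},{"hand":100,"x":-0.001,"y":0.0024,"z":0.099,"ax":0,"ay":0,"az":0},{"hand":100,"x":-0.001,"y":0.0024,"z":0.099,"ax":0,"ay":0,"az":0}]}}

```text
t: 3.6
tool_pos: [0.5613, 0.1729, 0.2614]
orientation: [-1.262, 2.877, 0.0]
force: [-0.0, -0.4, 0.8]
opening: 0.093
gripper_force: 0.0
```

```bash
python3 st.py .561 .173 .2605; python3 -c "
from h import *
p,d=read_camera('scene');cv2.imwrite('pics/s1.png',cv2.resize(p[90:250,310:470],(480,480)))"
```

```text
t 3.6 q [ 0.212  0.208  1.67   0.     1.263 -2.186] pos [0.5613 0.1729 0.2614] yaw -2.3147 tilt [0.0001 0.    ] F [-0.  -0.4  0.8] T [ 0.081 -0.122  0.054] open 0.093 grip 0.0
to target, tool axes [0.0001 0.0002 0.0009]
```

View pics/s1.png

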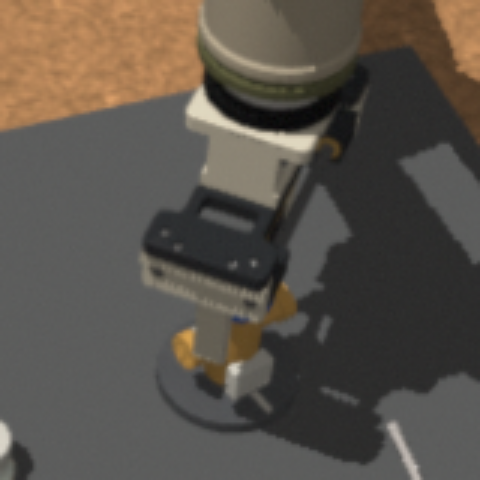

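The fingers stand on either side of the cap, around (215,330) in this crop. Closing now.

Emit:
{"api": "carry_out", "payload": {"newtons": 25, "targets": [{"hand":0,"x":0,"y":0,"z":0,"ax":0,"ay":0,"az":0},{"hand":0,"x":0,"y":0,"z":0,"ax":0,"ay":0,"az":0},{"hand":0,"x":0,"y":0,"z":0,"ax":0,"ay":0,"az":0},{"hand":0,"x":0,"y":0,"z":0,"ax":0,"ay":0,"az":0},{"hand":0,"x":0,"y":0,"z":0,"ax":0,"ay":0,"az":0},{"hand":0,"x":0,"y":0,"z":0,"ax":0,"ay":0,"az":0}]}}

```text
t: 4.4
tool_pos: [0.5617, 0.1724, 0.2615]
orientation: [-1.262, 2.876, -0.003]
force: [0.8, 0.1, -3.1]
opening: 0.0398
gripper_force: 25.0
```

```bash
python3 st.py .561 .173 .2605
```

```text
t 4.4 q [ 2.110e-01  2.080e-01  1.670e+00 -2.000e-03  1.261e+00 -2.186e+00] pos [0.5617 0.1724 0.2615] yaw -2.3144 tilt [ 0.0018 -0.0013] F [ 0.8  0.1 -3.1] T [ 0.2   -0.096 -0.026] open 0.0398 grip 25.0
to target, tool axes [-0.      0.0009  0.001 ]
```

Emit:
{"api": "carry_out", "payload": {"targets": [{"hand":0,"x":0,"y":0,"z":0.0001,"ax":0,"ay":0,"az":0.15},{"hand":0,"x":0,"y":0,"z":0.00015,"ax":0,"ay":0,"az":0.3},{"hand":0,"x":0,"y":0,"z":0.0002,"ax":0,"ay":0,"az":0.45},{"hand":0,"x":0,"y":0,"z":0.0003,"ax":0,"ay":0,"az":0.6},{"hand":0,"x":0,"y":0,"z":0.00036,"ax":0,"ay":0,"az":0.75},{"hand":0,"x":0,"y":0,"z":0.00043,"ax":0,"ay":0,"az":0.9},{"hand":0,"x":0,"y":0,"z":0.0005,"ax":0,"ay":0,"az":1.05},{"hand":0,"x":0,"y":0,"z":0.0006,"ax":0,"ay":0,"az":1.2}]}}

```text
t: 5.4
tool_pos: [0.5618, 0.172, 0.2608]
orientation: [0.59, 3.084, -0.002]
force: [3.8, -5.3, -1.6]
opening: 0.0396
gripper_force: 25.0
```

```bash
python3 st.py .561 .173 .2605
```

```text
t 5.4 q [ 0.211  0.209  1.671 -0.002  1.26  -0.982] pos [0.5618 0.172  0.2608] yaw 2.7635 tilt [ 0.0019 -0.0016] F [ 3.8 -5.3 -1.6] T [-0.788 -0.854  0.068] open 0.0396 grip 25.0
to target, tool axes [0.0011 0.0006 0.0003]
```

Emit:
{"api": "carry_out", "payload": {"targets": [{"hand":0,"x":0,"y":0,"z":0.0001,"ax":0,"ay":0,"az":0.15},{"hand":0,"x":0,"y":0,"z":0.00015,"ax":0,"ay":0,"az":0.3},{"hand":0,"x":0,"y":0,"z":0.0002,"ax":0,"ay":0,"az":0.45},{"hand":0,"x":0,"y":0,"z":0.0003,"ax":0,"ay":0,"az":0.6},{"hand":0,"x":0,"y":0,"z":0.00036,"ax":0,"ay":0,"az":0.75},{"hand":0,"x":0,"y":0,"z":0.00043,"ax":0,"ay":0,"az":0.9},{"hand":0,"x":0,"y":0,"z":0.0005,"ax":0,"ay":0,"az":1.05},{"hand":0,"x":0,"y":0,"z":0.0006,"ax":0,"ay":0,"az":1.2}]}}

```text
t: 6.4
tool_pos: [0.5616, 0.1718, 0.2602]
orientation: [2.228, 2.212, -0.001]
force: [0.9, -5.4, 0.5]
opening: 0.0395
gripper_force: 25.0
```

```bash
python3 st.py .561 .173 .2605
```

```text
t 6.4 q [ 0.21   0.21   1.671 -0.003  1.26   0.218] pos [0.5616 0.1718 0.2602] yaw 1.5634 tilt [ 0.001  -0.0022] F [ 0.9 -5.4  0.5] T [-1.181 -0.489  0.152] open 0.0395 grip 25.0
to target, tool axes [ 0.0012 -0.0006 -0.0003]
```

Emit:
{"api": "carry_out", "payload": {"targets": [{"hand":0,"x":0,"y":0,"z":0.0001,"ax":0,"ay":0,"az":0.13},{"hand":0,"x":0,"y":0,"z":0.00015,"ax":0,"ay":0,"az":0.26},{"hand":0,"x":0,"y":0,"z":0.0002,"ax":0,"ay":0,"az":0.39},{"hand":0,"x":0,"y":0,"z":0.00025,"ax":0,"ay":0,"az":0.52},{"hand":0,"x":0,"y":0,"z":0.0003,"ax":0,"ay":0,"az":0.65},{"hand":0,"x":0,"y":0,"z":0.00036,"ax":0,"ay":0,"az":0.78},{"hand":0,"x":0,"y":0,"z":0.00043,"ax":0,"ay":0,"az":0.9},{"hand":0,"x":0,"y":0,"z":0.0005,"ax":0,"ay":0,"az":1.0}]}}

```text
t: 7.4
tool_pos: [0.5613, 0.1719, 0.2597]
orientation: [3.015, 0.875, -0.001]
force: [-0.5, -5.8, 2.3]
opening: 0.0398
gripper_force: 25.0
```

```bash
python3 st.py .561 .173 .2605
```

```text
t 7.4 q [ 0.211  0.21   1.672 -0.002  1.26   1.217] pos [0.5613 0.1719 0.2597] yaw 0.5649 tilt [ 0.0002 -0.0022] F [-0.5 -5.8  2.3] T [-1.183 -0.01   0.095] open 0.0398 grip 25.0
to target, tool axes [ 0.0003 -0.0011 -0.0008]
```

Emit:
{"api": "carry_out", "payload": {"targets": [{"hand":0,"x":0,"y":0,"z":0,"ax":0,"ay":0,"az":0.05},{"hand":0,"x":0,"y":0,"z":0.0001,"ax":0,"ay":0,"az":0.1}]}}

```text
t: 7.65
tool_pos: [0.5613, 0.1719, 0.2596]
orientation: [3.054, 0.726, -0.0]
force: [0.7, -6.8, 2.9]
opening: 0.0396
gripper_force: 25.0
```

```bash
python3 st.py .561 .173 .2605
```

```text
t 7.65 q [ 0.211  0.21   1.672 -0.002  1.26   1.315] pos [0.5613 0.1719 0.2596] yaw 0.4668 tilt [ 0.0002 -0.0021] F [ 0.7 -6.8  2.9] T [-1.169  0.003  0.103] open 0.0396 grip 25.0
to target, tool axes [ 0.0002 -0.0011 -0.0009]
```

Emit:
{"api": "carry_out", "payload": {"targets": [{"hand":0,"x":0,"y":0,"z":0,"ax":0,"ay":0,"az":0.05},{"hand":0,"x":0,"y":0,"z":0,"ax":0,"ay":0,"az":0.1}]}}

```text
t: 7.9
tool_pos: [0.5613, 0.1719, 0.2596]
orientation: [3.087, 0.573, -0.0]
force: [-0.1, -5.7, 1.3]
opening: 0.0397
gripper_force: 25.0
```

```bash
python3 st.py .561 .173 .2605
```

```text
t 7.9 q [ 0.211  0.21   1.672 -0.002  1.26   1.415] pos [0.5613 0.1719 0.2596] yaw 0.3668 tilt [ 0.0001 -0.0021] F [-0.1 -5.7  1.3] T [-1.16   0.022  0.031] open 0.0397 grip 25.0
to target, tool axes [ 0.0001 -0.0011 -0.0009]
```

Emit:
{"api": "carry_out", "payload": {"targets": [{"hand":0,"x":0,"y":0,"z":0,"ax":0,"ay":0,"az":0.05},{"hand":0,"x":0,"y":0,"z":0,"ax":0,"ay":0,"az":0.1}]}}

```text
t: 8.15
tool_pos: [0.5613, 0.172, 0.2595]
orientation: [3.112, 0.418, -0.0]
force: [0.1, -6.7, 2.2]
opening: 0.0395
gripper_force: 25.0
```

```bash
python3 st.py .561 .173 .2605
```

```text
t 8.15 q [ 0.211  0.21   1.672 -0.002  1.26   1.515] pos [0.5613 0.172  0.2595] yaw 0.2669 tilt [ 0.    -0.002] F [ 0.1 -6.7  2.2] T [-1.041  0.046  0.05 ] open 0.0395 grip 25.0
to target, tool axes [-0.     -0.0011 -0.001 ]
```

Emit:
{"api": "carry_out", "payload": {"targets": [{"hand":0,"x":0,"y":0,"z":0,"ax":0,"ay":0,"az":0.05},{"hand":0,"x":0,"y":0,"z":0,"ax":0,"ay":0,"az":0.1}]}}

```text
t: 8.4
tool_pos: [0.5618, 0.1721, 0.2598]
orientation: [3.129, 0.263, 0.003]
force: [4.9, -3.5, -1.7]
opening: 0.0395
gripper_force: 25.0
```

```bash
python3 st.py .561 .173 .2605
```

```text
t 8.4 q [ 0.211  0.21   1.672 -0.002  1.258  1.615] pos [0.5618 0.1721 0.2598] yaw 0.1676 tilt [ 0.002  -0.0016] F [ 4.9 -3.5 -1.7] T [-0.711 -0.784  0.773] open 0.0395 grip 25.0
to target, tool axes [-0.0006 -0.001  -0.0007]
```

Emit:
{"api": "carry_out", "payload": {"targets": [{"hand":0,"x":0,"y":0,"z":0,"ax":0,"ay":0,"az":0.05},{"hand":0,"x":0,"y":0,"z":0,"ax":0,"ay":0,"az":0.1}]}}

```text
t: 8.65
tool_pos: [0.5618, 0.1721, 0.2598]
orientation: [3.138, 0.106, 0.003]
force: [6.8, -4.1, 1.8]
opening: 0.0396
gripper_force: 25.0
```

```bash
python3 st.py .561 .173 .2605
```

```text
t 8.65 q [ 0.211  0.21   1.671 -0.002  1.258  1.715] pos [0.5618 0.1721 0.2598] yaw 0.0676 tilt [ 0.002  -0.0017] F [ 6.8 -4.1  1.8] T [-0.785 -1.181  0.601] open 0.0396 grip 25.0
to target, tool axes [-0.0007 -0.001  -0.0007]
```

The yaw torque jumped from 0.05 to 0.77 N m, so the cap is on the stop. I'll hold there, then back off a quarter turn.

Emit:
{"api": "carry_out", "payload": {"targets": [{"hand":0,"x":0,"y":0,"z":0,"ax":0,"ay":0,"az":0.03},{"hand":0,"x":0,"y":0,"z":0,"ax":0,"ay":0,"az":0.03},{"hand":0,"x":0,"y":0,"z":0,"ax":0,"ay":0,"az":0.03},{"hand":0,"x":0,"y":0,"z":0,"ax":0,"ay":0,"az":0.03}]}}

```text
t: 9.15
tool_pos: [0.5619, 0.1721, 0.2599]
orientation: [3.139, 0.061, 0.004]
force: [4.7, -4.3, -1.0]
opening: 0.0393
gripper_force: 25.0
```

```bash
python3 st.py .561 .173 .2605
```

```text
t 9.15 q [ 0.211  0.21   1.671 -0.002  1.258  1.743] pos [0.5619 0.1721 0.2599] yaw 0.0392 tilt [ 0.0024 -0.0016] F [ 4.7 -4.3 -1. ] T [-0.782 -0.711  0.592] open 0.0393 grip 25.0
to target, tool axes [-0.0009 -0.0009 -0.0006]
```

Emit:
{"api": "carry_out", "payload": {"targets": [{"hand":0,"x":0,"y":0,"z":0,"ax":0,"ay":0,"az":-0.1},{"hand":0,"x":0,"y":0,"z":-0.0001,"ax":0,"ay":0,"az":-0.2},{"hand":0,"x":0,"y":0,"z":-0.00015,"ax":0,"ay":0,"az":-0.3},{"hand":0,"x":0,"y":0,"z":-0.0002,"ax":0,"ay":0,"az":-0.4},{"hand":0,"x":0,"y":0,"z":-0.00025,"ax":0,"ay":0,"az":-0.5},{"hand":0,"x":0,"y":0,"z":-0.0003,"ax":0,"ay":0,"az":-0.6},{"hand":0,"x":0,"y":0,"z":-0.00035,"ax":0,"ay":0,"az":-0.7},{"hand":0,"x":0,"y":0,"z":-0.0004,"ax":0,"ay":0,"az":-0.8}]}}

```text
t: 10.15
tool_pos: [0.5618, 0.1724, 0.2603]
orientation: [2.866, 1.283, 0.002]
force: [3.0, -2.6, -0.6]
opening: 0.0399
gripper_force: 25.0
```

Emit:
{"api": "carry_out", "payload": {"targets": [{"hand":0,"x":0,"y":0,"z":0,"ax":0,"ay":0,"az":-0.12},{"hand":0,"x":0,"y":0,"z":-0.0001,"ax":0,"ay":0,"az":-0.24},{"hand":0,"x":0,"y":0,"z":-0.00015,"ax":0,"ay":0,"az":-0.36},{"hand":0,"x":0,"y":0,"z":-0.0002,"ax":0,"ay":0,"az":-0.48},{"hand":0,"x":0,"y":0,"z":-0.00025,"ax":0,"ay":0,"az":-0.58},{"hand":0,"x":0,"y":0,"z":-0.0003,"ax":0,"ay":0,"az":-0.68},{"hand":0,"x":0,"y":0,"z":-0.00035,"ax":0,"ay":0,"az":-0.75},{"hand":0,"x":0,"y":0,"z":-0.0004,"ax":0,"ay":0,"az":-0.79}]}}

```text
t: 11.15
tool_pos: [0.5615, 0.1726, 0.2606]
orientation: [2.154, 2.286, 0.0]
force: [2.2, -2.0, 1.1]
opening: 0.0399
gripper_force: 25.0
```

Emit:
{"api": "carry_out", "payload": {"targets": [{"hand":0,"x":0,"y":0,"z":0,"ax":0,"ay":0,"az":0},{"hand":0,"x":0,"y":0,"z":0,"ax":0,"ay":0,"az":0},{"hand":0,"x":0,"y":0,"z":0,"ax":0,"ay":0,"az":0},{"hand":0,"x":0,"y":0,"z":0,"ax":0,"ay":0,"az":0},{"hand":0,"x":0,"y":0,"z":0,"ax":0,"ay":0,"az":0}]}}

```text
t: 11.78
tool_pos: [0.5615, 0.1726, 0.2606]
orientation: [2.156, 2.283, 0.0]
force: [2.4, -4.4, 1.5]
opening: 0.0392
gripper_force: 25.0
```

```bash
python3 st.py .561 .173 .2605; python3 -c "
from h import *
a=read_camera('scene')[0];b=read_camera('top')[0]
cv2.imwrite('pics/s2.png',np.hstack([cv2.resize(a[150:250,335:435],(400,400)),cv2.resize(b[225:325,185:285],(400,400))]))"
```

```text
t 11.775 q [ 2.110e-01  2.090e-01  1.671e+00 -1.000e-03  1.260e+00  1.540e-01] pos [0.5615 0.1726 0.2606] yaw 1.6282 tilt [ 0.001  -0.0006] F [ 2.4 -4.4  1.5] T [-0.84  -0.566  0.028] open 0.0392 grip 25.0
to target, tool axes [ 0.0004 -0.0004  0.0001]
```

View pics/s2.png

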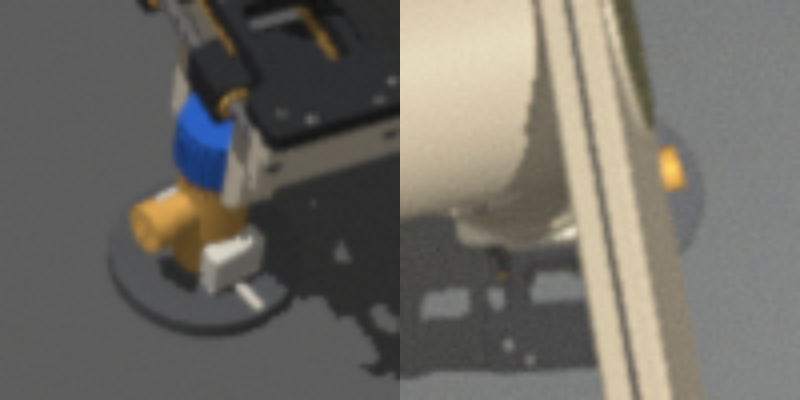

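The cap (around (205,140) in the left half) is gripped. Its mark is hidden by the gripper, but the joint shows 1.59 rad of back-off from the stop. Handing in.

```bash
python3 -c "
from plant import robot
print(robot.close_job())"
```

```text
the job is handed in; nothing more can be done
None
```

I screwed the blue cap down to its hard stop (the wrist torque jumped to about 0.77 N m), backed it off about 1.59 rad, and handed the job in still gripping it at 25 N; the gripper hid the cap's mark, so the final angle comes from the arm's joint readings, not a camera check.

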